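Sort two washed jar lids

TASK

Sort the two washed jar lids that lean on the wire draining stand. Stand the large one on edge in the empty slot of the wooden drying rack, lowering it until it rests on the bottom of the slot before you let go, and drop the small odd-sized one into the scrap crate. Leave the other lids in the rack and the jars, can, cup and brush where they are.

Things in the scene. Friction and masses are not known exactly. Their poses are not given: they have to be found in the camera images.
- large_lid: Plain steel jar lid, disc 82 mm across, 11 mm thick. Origin at the disc's centre, mid thickness; z is the disc's axis. At the start it leans in a wire seat 27 degrees from vertical, top edge towards the robot, z up and away from the robot. Two 6 mm wires under it, 44 mm apart, reach 56 mm up; a finger fits between them.
- small_lid: Odd-sized plain steel jar lid, disc 64 mm across, 11 mm thick; origin, axes and lean as for the large lid, in the other, identical wire seat of the stand.
- drainer: Fixed draining stand: board 90 x 310 x 18 mm, y along its length, z up, origin at table height. Wire seats at y = +-58 mm (which lid is in which varies), lids' lowest edges 50 mm up. A 10 mm steel rail along y at x = +8 mm, 250 mm up, on posts at y = +-143 mm, bars a hand coming straight down but clears one tilted along the lids' lean.
- free_slot: The empty one of three fixed wooden slotted blocks 78 mm apart along x; the others hold lids. Origin: centre of the block's underside, 10 mm above the table; x across the slot, y along it, z up. Slot 15 mm wide, rounded lips, floor at z = 12 mm, wall tops at 40 mm, ends closed at y = +-39 mm. A large lid standing in it has its centre at z = 53 mm.
- rack: Drying rack: fixed wooden board 250 x 125 x 10 mm on the table, origin at the centre of its underside, x along the row of the three blocks (at x = -78, 0 and 78 mm). It stands to the left or right of the draining stand, the crate on the other side.
- crate: Scrap crate: fixed open slatted plywood box 220 x 180 mm outside, 93 mm high, walls 7 mm, floor 6 mm, with two old lids lying in it; origin at the centre of its underside, x along its longer side, z up.
- stock_1: Bystander: a lid like the large one, already standing in the rack. Leave it there.
- stock_2: Bystander: another such lid standing in the rack. Leave it there.
- jar_1: Bystander: glass jar, 74 mm across, 105 mm high, behind the stand; origin at the centre of its underside.
- jar_2: Bystander: green glass jar, 66 mm across, 85 mm high, behind the stand; origin at the centre of its underside.
- can: Bystander: steel can, 66 mm across, 90 mm high, behind the stand; origin at the centre of its underside.
- cup: Bystander: white cup, 68 mm across, 70 mm high, near the robot; origin at the centre of its underside.
- brush: Bystander: hand brush lying on the table near the robot.
Mind the look-alikes: they are no part of the job. What is shaped like the small_lid but purple or white is not meant. Leave any blue look-alike of the large_lid alone.

How it is judged:
On the way:
1. The large lid, still held by the fingers, stands on the bottom of the empty slot (x of large_lid in the frame of free_slot between -0.012 and 0.012 m and y of large_lid in the frame of free_slot between -0.015 and 0.015 m and z of large_lid in the frame of free_slot between 0.046 and 0.059 m and angle between the z axis of large_lid and the x axis of free_slot, either way round below 0.28 rad and contact force between the fingers and large_lid above 0.5 N), for 0.1 s.
At the end, for the whole second after the job is handed in: Large lid on edge on the floor of the empty slot (centre 46 to 59 mm above the block's underside, within 12 mm across and 15 mm along the slot, axis within 16 degrees of the slot's x); small lid inside the crate, centre below 75 mm; both at rest (x of large_lid in the frame of free_slot between -0.012 and 0.012 m and y of large_lid in the frame of free_slot between -0.015 and 0.015 m and z of large_lid in the frame of free_slot between 0.046 and 0.059 m and angle between the z axis of large_lid and the x axis of free_slot, either way round below 0.28 rad and x of small_lid in the frame of crate between -0.108 and 0.108 m and y of small_lid in the frame of crate between -0.088 and 0.088 m and z of small_lid in the frame of crate between 0 and 0.075 m and linear speed of each of large_lid, small_lid below 0.02 m/s); the robot touches nothing.
It fails at once if A lid that stands in the rack is moved by more than 25 mm (distance of any of stock_1, stock_2 from where it was at the start of the episode above 0.025 m).
It fails at once if A jar, the can, the cup or the brush is moved by more than 30 mm (distance of any of jar_1, jar_2, can, cup, brush from where it was at the start of the episode above 0.03 m).
It also fails if it takes over 72 s, if anything falls off the work surface, if the arm or the gripper's body presses on something with over 40 N, if the wrist force passes 120 N, or if a joint passes its speed limit or range.

ROBOT

A 6-joint arm with a two-finger parallel gripper is mounted at the origin on the work surface. World frame = base frame: x ahead of the robot, y to its left, z up, the work surface at z = 0. Lengths are in m, angles in rad, forces in N, time in s.
With the tool pointing down it reaches from about 0.375 to 0.825 m from the base axis. Payload 5.5 kg.
Tool frame: the origin (TCP) lies between the finger pads; the fingertips stand 19 mm ahead of it and the grasp point (between the pads) is the TCP; z points along the fingers, y is the line along which they close (so a half turn about z gives the same grasp; the last joint's range is limited). The gripper opens to 85 mm and grips with 20 to 120 N. Pads are 22 mm wide; open, the fingers measure 114 mm over their backs; the gripper's body (76 mm by 85 mm) begins 54 mm behind the grasp point. The pads swing forward as they close: fully open they stand 13 mm farther back than shut.
Start: joints at [0, 0.314, -0.047, 1.21, 0, 1.571], TCP at [0.6, -0, 0.25] pointing down, gripper open.
Joint ranges: [-2.67, 2.67], [-0.69, 1.73], [-1.03, 1.25], [-2.08, 2.16], [-1.42, 1.45], [-3.14, 3.14]. Speed limits (rad/s): [2.39, 2.39, 3.01, 3.14, 3.14, 3.14].

INTERFACE

Orientations are given as a rotation vector (axis times angle).
In Python, from rig import ctrl gives the robot as it stands.
- The arm moves only by the shell command python3 -m inch 'ROWS' [OPENING] [FORCE]. ROWS is JSON, a list of rows, each a list of 6 numbers: the shift along the tool's x, y, z in cm, then the turn, a rotation vector about the tool's x, y, z in degrees. In form: [[tx, ty, tz, rx, ry, rz], ...]. A call has exactly 5 rows; each row shifts and turns the commanded pose from where the row before left it, along the tool's axes as they then stand; what a row does not reach is not made up. A row lasts 1/12 s, in which the tool goes at most 41.7 mm and 7.16 degrees, less where a joint would pass 70% of its speed; a pose out of reach is approached as far as the arm can. A call with a gripper value outside its range is refused whole. OPENING is the finger opening in cm, from 0 to 8.54, set as the call begins (- or left out, the last holds). The fingers move at their own pace and stop on an object; FORCE is the grip in N (left out, the last holds). Time passes only in rows, so rows that do not move let the fingers close, or fill a call up. It gives the time, the measured TCP pose, the force, the opening and the grip force at its end, in the units of the state.
- ctrl.get_state(): the state, without advancing time (a new reading comes with each control period).
- ctrl.snapshot(name): name is "scene" or "side" or "wrist"; returns a dict with "color" (480x640x3 uint8, red, green, blue), "fx", "fy", "cx", "cy" (pixels), "cam_to_world" (4x4, takes a point from camera to world coordinates). Camera axes: x right, y down, z forward; pixel columns grow to the right and rows downward; lengths in m; the calibration is good to about 2 mm. The wrist camera is an equidistant fisheye: a pixel r from the principal point sees the ray r / f radians off the axis. A picture is of the moment at which its call begins. There is no depth.
- ctrl.sign_off(): hands the job in; it is judged then, once.
Trained networks look in a picture, given as the dict that the camera call returned (one of the last four; its "shot" number tells which), for a name from the list of things; names that differ only in an ending like _2 or _b are one class to them, and where a whole thing is asked for, a point or a joint stands for the part that bears it (a point fixed in the world has none). Each returns a list of dicts, best first, with "conf" (0 to 1); they miss things now and then, are a little off and sometimes report something else, mostly with a low value. They report only what shows in the picture. A call takes as long as a camera call. They do not tell look-alikes from the thing itself.
- ctrl.recognise(picture, target): "position" ([column, row] in pixels, amid what is visible of it).
- ctrl.outline_of(picture, target): "mask" (480x640 bool, what is visible of it) and "position" ([column, row] in pixels, amid what is visible of it).
- ctrl.landmark_of(picture, target): "position" ([column, row] in pixels: a listed point, or the origin of a listed thing).
The state is a dict: "clock": time; "joints": joint angles; "joint_velocities": joint speeds; "joint_torque": joint torques, N m; "tool_pos": TCP position; "eef_rot": TCP orientation; "contact_force": force on the tool from outside, world axes, zero at the start; "ft_torque": the same for the moment, N m; "gripper_width": opening from 0.0 (shut) to 1.0 (fully open); "grasp_force": force on a finger pad.
Only numpy, scipy, OpenCV 4.12 (cv2) and the standard library are available. Lean on these libraries where they do the work, as an engineer would, in place of code of your own. Each camera call takes 0.05 s, during which the arm holds its last target. There are 200 camera calls.

## Working session

There is one attempt and no reset: what is moved stays moved. The work goes in short steps, Python scripts to look and compute and a shell command to move; the robot and the scene stay as the last step left them, time stands still between calls to the robot, and variables do not carry over. Pictures are saved under pics/ and viewed, at most 13 in all, crops included, and the job is handed in when it is done.

```bash
ls; mkdir -p pics
python3 - <<'E'
from rig import ctrl
import cv2,numpy as np
s=ctrl.get_state();print(s)
for n in("scene","side"):
    p=ctrl.snapshot(n)
    cv2.imwrite(f'pics/{n}0.png',p["color"][:,:,::-1])
    print(n,p["fx"],p["cx"],p["cy"],np.round(p["cam_to_world"],4).tolist())
    for t in["large_lid","small_lid","drainer","free_slot","rack","crate"]:
        print(t,[(np.round(d["position"]).tolist(),round(d["conf"],2)) for d in ctrl.landmark_of(p,t)][:6])
E
```

```text
pics
{'clock': 0.0, 'joints': array([-4.76442483e-05,  3.14230021e-01, -4.81010748e-02,  1.21021881e+00,
       -6.02278035e-06,  1.57079901e+00]), 'joint_velocities': array([ 4.36326173e-04,  1.05525492e-04,  7.09516329e-04, -1.15636730e-03,
       -5.56201418e-05, -8.24804622e-04]), 'joint_torque': array([ 1.69644722e-03, -5.39594257e+01,  3.39749372e+01,  1.94567809e-02,
        9.49871333e-05,  6.01428906e-05]), 'tool_pos': array([ 5.99432754e-01, -3.04380282e-05,  2.49422517e-01]), 'eef_rot': array([-2.22062312e+00, -2.22051137e+00,  1.95360881e-03]), 'contact_force': array([-0.31912294, -1.09153068,  0.28387446]), 'ft_torque': array([-0.02800348,  0.01803594,  0.07118185]), 'grasp_force': 0.0, 'gripper_width': 1.001385219296932}
scene 464.68060858515935 315.2849519582994 243.81224261012304 [[-0.2369, 0.6809, -0.693, 1.2094], [0.9715, 0.1658, -0.1692, 0.1817], [-0.0003, -0.7133, -0.7008, 0.8257], [0.0, 0.0, 0.0, 1.0]]
large_lid [([336.0, 294.0], 0.87), ([441.0, 395.0], 0.81), ([425.0, 220.0], 0.68)]
small_lid [([282.0, 285.0], 0.82), ([159.0, 325.0], 0.8), ([367.0, 277.0], 0.63)]
drainer [([308.0, 312.0], 0.89), ([445.0, 305.0], 0.66)]
free_slot [([192.0, 231.0], 0.95)]
rack []
crate [([446.0, 308.0], 0.64)]
side 600.8727303869567 312.2164390216884 245.00951009193096 [[0.8918, -0.2496, 0.3775, 0.104], [-0.4523, -0.519, 0.7253, -0.804], [0.0149, -0.8175, -0.5757, 0.7206], [0.0, 0.0, 0.0, 1.0]]
large_lid [([137.0, 248.0], 0.97), ([333.0, 214.0], 0.85), ([331.0, 183.0], 0.65)]
small_lid [([265.0, 247.0], 0.93), ([362.0, 251.0], 0.79), ([483.0, 339.0], 0.68)]
drainer [([347.0, 263.0], 0.79)]
free_slot [([356.0, 416.0], 0.69)]
rack [([394.0, 397.0], 0.78)]
crate [([248.0, 206.0], 0.83)]
```

View pics/scene0.png

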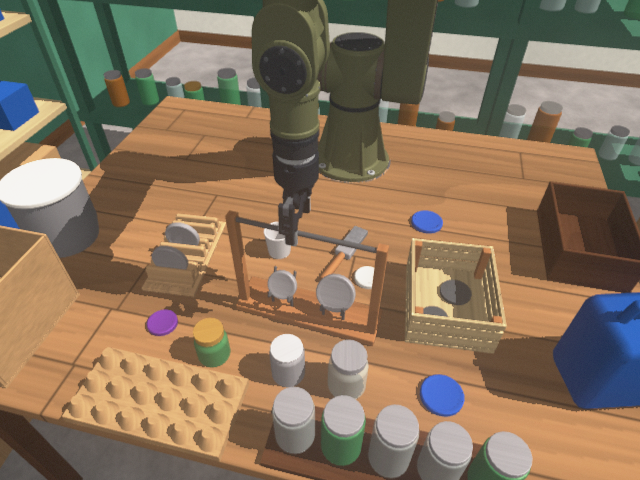

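View pics/side0.png

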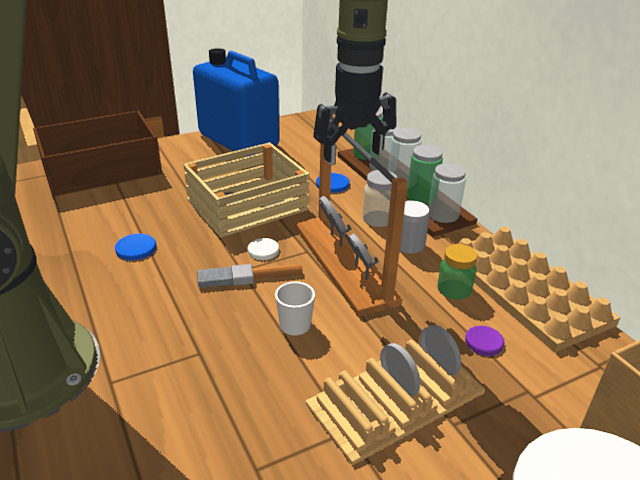

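The scene view shows two grey lids leaning on the stand: a smaller one at (282,285) and a larger one at (336,294). The rack is at the left, around (185,250), with two lids in it and the block nearest the robot empty. The crate is at (455,295).

Candidates in the scene view:
- **Large lid:** the grey disc at (336,294) fits. The blue one at (441,395) and the far rack and shelf lids do not.
- **Small lid:** the grey disc at (282,285) fits. The purple one at (162,322), the white one at (367,277) and the blue one at (427,221) do not.

I'll triangulate these and check them in one enlarged crop.

```bash
cat > h.py <<'E'
from rig import ctrl
import cv2,numpy as np
from scipy.spatial.transform import Rotation as R
def ray(p,uv):
    T=np.array(p["cam_to_world"]);d=np.array([(uv[0]-p["cx"])/p["fx"],(uv[1]-p["cy"])/p["fy"],1])
    d=T[:3,:3]@d;return T[:3,3],d/np.linalg.norm(d)
def proj(p,X):
    T=np.array(p["cam_to_world"]);c=(np.atleast_2d(X)-T[:3,3])@T[:3,:3]
    return np.c_[c[:,0]/c[:,2]*p["fx"]+p["cx"],c[:,1]/c[:,2]*p["fy"]+p["cy"]]
def tri(p,a,q,b):
    (o1,d1),(o2,d2)=ray(p,a),ray(q,b)
    s=np.linalg.lstsq(np.c_[d1,-d2],o2-o1,rcond=None)[0]
    A,B=o1+s[0]*d1,o2+s[1]*d2
    return (A+B)/2,np.linalg.norm(A-B)
E
python3 - <<'E'
from h import *
p=ctrl.snapshot("scene");q=ctrl.snapshot("side")
for t in["large_lid","small_lid","stock_1","drainer","free_slot","rack","crate"]:
    a,b=ctrl.landmark_of(p,t),ctrl.landmark_of(q,t)
    for i in a:
        for j in b:
            X,e=tri(p,i["position"],q,j["position"])
            if e<.015:print(t,np.round(i["position"],1),np.round(j["position"],1),X.round(4),round(e,4),round(i["conf"],2),round(j["conf"],2))
c=p["color"][210:340,130:400,::-1];d=q["color"][180:450,290:500,::-1]
c=cv2.resize(c,None,fx=1.7,fy=1.7,interpolation=2);d=cv2.resize(d,None,fx=1.55,fy=1.55,interpolation=2)
I=np.zeros((500,800,3),np.uint8);I[:c.shape[0],:c.shape[1]]=c;I[:d.shape[0],465:465+d.shape[1]]=d[:, :335]
cv2.imwrite('pics/crop1.png',I)
E
```

```text
large_lid [439.6 392.8] [333.3 180.7] [0.7376 0.3082 0.0112] 0.0011 0.89 0.77
large_lid [338.6 296.9] [333.  213.9] [0.6113 0.0844 0.0786] 0.0014 0.59 0.59
small_lid [159.7 322.9] [484.3 337.4] [ 0.713  -0.2793  0.0088] 0.0059 0.91 0.59
small_lid [369.6 281.1] [263.2 248.2] [ 0.4813  0.1366 -0.001 ] 0.0036 0.76 0.8
small_lid [281.5 283.8] [361.7 251.6] [ 0.6013 -0.0428  0.0719] 0.0048 0.6 0.73
stock_1 [180.3 236.6] [398.4 371.3] [ 0.5052 -0.3191  0.0625] 0.0047 0.98 0.68
stock_1 [167.9 260.1] [440.3 349.4] [ 0.5858 -0.3112  0.0652] 0.0034 0.57 0.59
drainer [307.8 316.8] [346.8 261.2] [ 0.6152  0.0218 -0.0009] 0.005 0.87 0.66
drainer [307.8 316.8] [360.7 250.8] [0.6382 0.0216 0.0221] 0.0099 0.87 0.38
free_slot [195.3 231.2] [356.7 415.4] [ 0.432  -0.3253  0.0114] 0.0008 0.57 0.61
crate [444.7 304.9] [247.8 203. ] [0.5164 0.3098 0.0044] 0.0023 0.65 0.56
```

View pics/crop1.png

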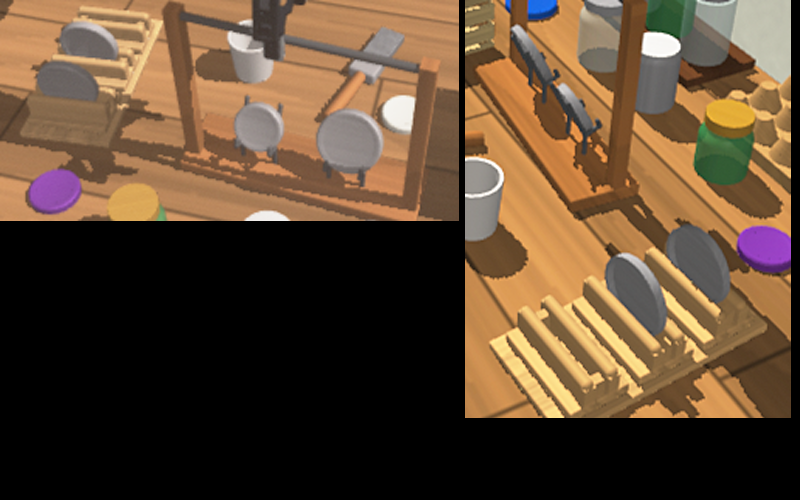

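The crop confirms both targets: the plain grey lids on the stand, the smaller one on the rack side and the larger one on the crate side. The empty slot is the one nearest the robot. I'll refine the lid poses by silhouette fit.

```bash
cat >> h.py <<'E'
from scipy.optimize import minimize
def rim(c,n,r,h=.011):
    n=n/np.linalg.norm(n);u=np.cross(n,[0.3,1,0.1]);u/=np.linalg.norm(u);v=np.cross(n,u)
    t=np.linspace(0,2*np.pi,60)[:,None];k=r*(np.cos(t)*u+np.sin(t)*v)
    return np.r_[c+k+n*h/2,c+k-n*h/2]
def sil(p,c,n,r):
    hull=cv2.convexHull((proj(p,rim(c,n,r))*4*16).astype(np.float32)).astype(np.int32)
    m=np.zeros((1920,2560),np.uint8);cv2.fillConvexPoly(m,hull,1,shift=4);return m
def near(l,uv):return min(l,key=lambda d:np.hypot(*(np.array(d["position"])-uv)))
E
python3 - <<'E'
from h import *
p=ctrl.snapshot("scene");q=ctrl.snapshot("side")
res=[]
for t,a,b,r,c0 in[("large_lid",(338,296),(333,214),.041,[.611,.084,.085]),("small_lid",(281,284),(362,251),.032,[.601,-.043,.078])]:
    ms=[]
    for P,uv in((p,a),(q,b)):
        d=near(ctrl.outline_of(P,t),uv);m=d["mask"].astype(np.uint8)
        print(t,d["position"],m.sum());m=cv2.morphologyEx(m,cv2.MORPH_CLOSE,np.ones((5,5)))
        ys,xs=np.nonzero(m);hm=np.zeros_like(m);cv2.fillConvexPoly(hm,cv2.convexHull(np.c_[xs,ys].astype(np.int32)),1)
        ms.append(cv2.resize(hm,(2560,1920),interpolation=0))
    def nrm(yaw):
        return R.from_euler('z',yaw).apply([np.cos(np.radians(27)),0,np.sin(np.radians(27))])
    def cost(x):
        e=0
        for P,m in zip((p,q),ms):
            s=sil(P,x[:3],nrm(x[3]),r);e+=1-(s&m).sum()/(s|m).sum()
        return e
    o=minimize(cost,c0+[-.08],method='Nelder-Mead',options=dict(initial_simplex=np.array(c0+[-.08])+np.r_[np.zeros((1,4)),np.diag([.01,.01,.01,.15])],xatol=1e-4,fatol=1e-4,maxfev=250))
    print(t,o.x.round(4),np.degrees(o.x[3]),o.fun)
    res.append(o.x)
v=res[0]-res[1];print(np.hypot(v[0],v[1]),np.degrees(np.arctan2(-v[0],v[1])))
E
```

```text
large_lid [337.5, 294.8] 1180
large_lid [332.2, 213.3] 283
large_lid [ 0.6073  0.0774  0.0849 -0.0767] -4.395836519485512 0.15876416693271855
small_lid [281.5, 283.5] 717
small_lid [362.7, 250.5] 257
small_lid [ 0.6027 -0.0396  0.0758 -0.0529] -3.0331251065069114 0.19074222131523344
0.11708473587306928 -2.2351444768765494
```

```bash
cat >> h.py <<'E'
def go(pos,Rt):
    """turn first (tool axes, deg), then shift (new tool axes, cm)"""
    s=ctrl.get_state();R0=R.from_rotvec(s["eef_rot"])
    print("t",round(s["clock"],2),"at",np.round(s["tool_pos"],4),"turn",(R0.inv()*Rt).as_rotvec(degrees=True).round(2),"shift",(Rt.inv().apply(np.array(pos)-s["tool_pos"])*100).round(2),
     "shift_now",(R0.inv().apply(np.array(pos)-s["tool_pos"])*100).round(2),"F",np.round(s["contact_force"],1),"w",round(s["gripper_width"],3),"g",round(s["grasp_force"],1))
def tool(yaw,tilt):
    """tool y along x turned by yaw, z down, tilted outward by tilt (deg)"""
    return R.from_euler('z',yaw,degrees=True)*R.from_euler('y',-tilt,degrees=True)*R.from_matrix([[0,1,0],[1,0,0],[0,0,-1]])
E
python3 -m inch '[[0,0,-2.5,0,0,0],[0,0,-3,0,0,0],[0,0,-3,0,0,0],[0,0,0,-5,0,0],[0,0,0,-5,0,0]]' 5.0
python3 - <<'E'
from h import *
go([.539,.0775,.221],tool(-3,27))
E
```

```text
clock: 2.22
tool_pos: [0.6036, 0.0, 0.3382]
eef_rot: [2.126, 2.126, 0.195]
contact_force: [0.5, -1.5, -0.0]
gripper_width: 0.587
grasp_force: 0.0
t 2.22 at [0.6036 0.     0.3382] turn [-16.54  -0.97   2.85] shift [  7.4  -11.43   7.33] shift_now [ 7.75 -8.48 10.35] F [ 0.5 -1.5 -0. ] w 0.587 g 0.0
```

```bash
python3 -m inch '[[0,0,0,-5.5,-0.3,1],[0,0,0,-5.5,-0.3,1],[0,0,0,-5.5,-0.3,0.9],[1.5,-3.8,0,0,0,0],[1.5,-3.8,0,0,0,0]]' >/dev/null
python3 -m inch '[[1.5,-3.8,0,0,0,0],[1.5,0,3,0,0,0],[1.4,0,3,0,0,0],[0,0,1.3,0,0,0],[0,0,0,0,0,0]]'>/dev/null
python3 - <<'E'
from h import *
go([.598,.078,.105],tool(-3,27))
w=ctrl.snapshot("wrist");cv2.imwrite('pics/w1.png',w["color"][:,:,::-1])
T=np.array(w["cam_to_world"]);print(w["fx"],w["cx"],w["cy"],T.round(3).tolist())
print([(d["position"],d["conf"]) for d in ctrl.landmark_of(w,"large_lid")])
E
```

```text
t 3.05 at [0.533 0.078 0.216] turn [-0.75 -0.01  0.05] shift [ 0.34  0.74 12.84] shift_now [ 0.33  0.91 12.83] F [-0.9 -0.3  0. ] w 0.587 g 0.0
371.64829954431775 315.1929885776751 237.5160710983965 [[0.895, -0.184, 0.406, 0.483], [-0.046, -0.944, -0.328, 0.16], [0.443, 0.275, -0.853, 0.326], [0.0, 0.0, 0.0, 1.0]]
[([326.3, 223.2], 0.55)]
```

View pics/w1.png

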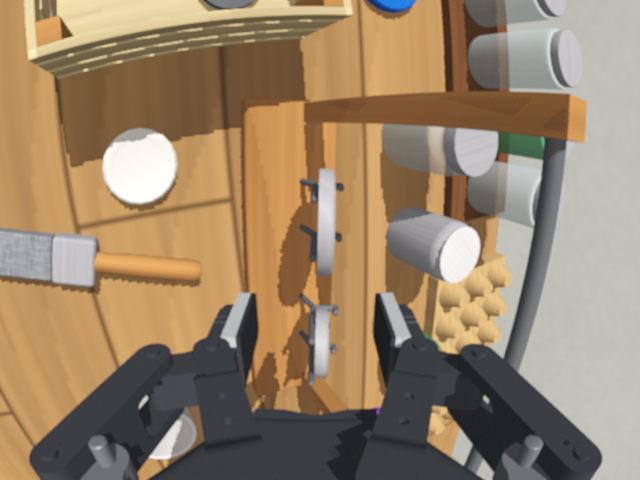

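The wrist view shows the large lid edge-on at (326,223), the small lid at (320,345), and fingers either side of column 315. I'll check the estimate against this view.

```bash
cat >> h.py <<'E'
def fproj(w,X):
    T=np.array(w["cam_to_world"]);c=(np.atleast_2d(X)-T[:3,3])@T[:3,:3]
    r=np.hypot(c[:,0],c[:,1]);k=np.arctan2(r,c[:,2])/r*w["fx"]
    return np.c_[c[:,0]*k+w["cx"],c[:,1]*k+w["cy"]]
def fray(w,uv):
    T=np.array(w["cam_to_world"]);d=np.array([uv[0]-w["cx"],uv[1]-w["cy"]])/w["fx"];r=np.hypot(*d)
    v=np.r_[d/r*np.sin(r),np.cos(r)];return T[:3,3],T[:3,:3]@v
E
python3 - <<'E'
from h import *
w=ctrl.snapshot("wrist")
o=ctrl.outline_of(w,"large_lid");
for d in o:
    ys,xs=np.nonzero(d["mask"]);print(d["position"],d["conf"],xs.min(),xs.max(),ys.min(),ys.max())
for c,r in(([.607,.0775,.087],.041),([.602,-.0395,.079],.032)):
    for yaw in(-2,-3,-4):
        n=R.from_euler('z',yaw,degrees=True).apply([np.cos(np.radians(27)),0,np.sin(np.radians(27))])
        a=fproj(w,rim(np.array(c),n,r));print(fproj(w,c).round(1),a.min(0).round(1),a.max(0).round(1))
s=ctrl.get_state();Rt=R.from_rotvec(s["eef_rot"])
print("tcp fwd 10cm",fproj(w,s["tool_pos"]+Rt.apply([[0,0,.1],[0,0,.13],[0.02,0,.1]])))
E
```

```text
[393.2, 5.4] 0.98 364 412 0 12
[321.4, 223.0] 0.66 313 330 167 273
[[322.9 221.6]] [314.7 167.7] [331.9 275.6]
[[322.9 221.6]] [315.2 167.8] [332.1 275.5]
[[322.9 221.6]] [314.7 167.7] [332.5 275.6]
[[318.9 344.8]] [311.9 309.8] [325.5 379.7]
[[318.9 344.8]] [312.3 309.8] [325.7 379.7]
[[318.9 344.8]] [312.2 309.8] [326.2 379.8]
tcp fwd 10cm [[317.14575425 248.9133688 ]
 [316.99129576 234.7576376 ]
 [317.22901539 218.42097063]]
```

```bash
python3 -m inch '[[0,0.7,2.8,-0.7,0,0],[0,0,3,0,0,0],[0,0,3,0,0,0],[0,0,2,0,0,0],[0,0,2,0,0,0]]' >/dev/null
python3 -m inch '[[0,0,0,0,0,0],[0,0,0,0,0,0],[0,0,0,0,0,0],[0,0,0,0,0,0],[0,0,0,0,0,0]]' 5.0
python3 - <<'E'
from h import *
go([.598,.078,.105],tool(-3,27))
E
```

```text
clock: 4.08
tool_pos: [0.5996, 0.0745, 0.1102]
eef_rot: [2.002, 1.898, 0.463]
contact_force: [-0.4, 0.0, -0.2]
gripper_width: 0.586
grasp_force: 0.0
t 4.08 at [0.5996 0.0745 0.1102] turn [ 0.35 -0.06 -0.06] shift [ 0.34 -0.4   0.38] shift_now [ 0.34 -0.4   0.37] F [-0.4  0.  -0.2] w 0.586 g 0.0
```

```bash
python3 -m inch '[[0.35,-0.3,0.3,0,0,0],[0,0,0,0,0,0],[0,0,0,0,0,0],[0,0,0,0,0,0],[0,0,0,0,0,0]]' >/dev/null
python3 -m inch '[[0,0,0,0,0,0],[0,0,0,0,0,0],[0,0,0,0,0,0],[0,0,0,0,0,0],[0,0,0,0,0,0]]' 0 50
python3 -m inch '[[0,0,0,0,0,0],[0,0,0,0,0,0],[0,0,0,0,0,0],[0,0,0,0,0,0],[0,0,0,0,0,0]]' 0 50
python3 - <<'E'
from h import *
go([.539,.078,.221],tool(-3,27))
w=ctrl.snapshot("wrist");cv2.imwrite('pics/w2.png',w["color"][:,:,::-1])
E
```

```text
clock: 4.92
tool_pos: [0.5978, 0.0778, 0.1042]
eef_rot: [2.004, 1.9, 0.46]
contact_force: [-0.8, 0.2, 1.9]
gripper_width: 0.119
grasp_force: 53.2
clock: 5.33
tool_pos: [0.5978, 0.0778, 0.1042]
eef_rot: [2.004, 1.9, 0.46]
contact_force: [-0.1, 1.0, 0.3]
gripper_width: 0.122
grasp_force: 53.2
t 5.33 at [0.5978 0.0778 0.1042] turn [ 0.2  -0.02 -0.05] shift [ -0.29   0.07 -13.07] shift_now [ -0.28   0.12 -13.07] F [-0.1  1.   0.3] w 0.122 g 53.2
```

View pics/w2.png

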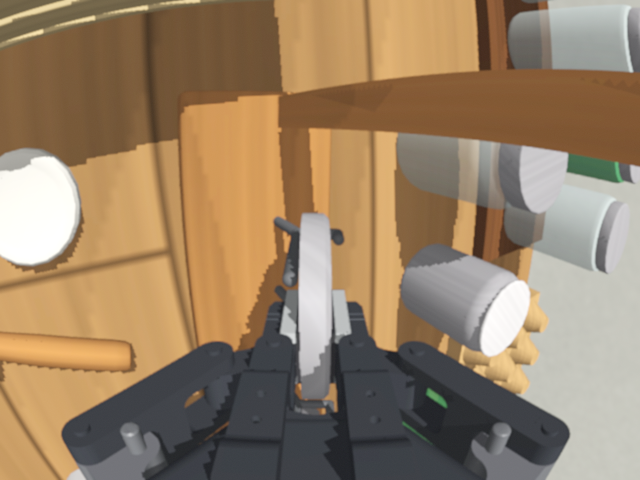

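```bash
python3 - <<'E'
from h import *
w=ctrl.snapshot("wrist");o=ctrl.outline_of(w,"large_lid")
for d in o:
    ys,xs=np.nonzero(d["mask"]);print(d["position"],d["conf"],xs.min(),xs.max(),ys.min(),ys.max())
s=ctrl.get_state();Rt=R.from_rotvec(s["eef_rot"])
for dx in(-.004,0,.004):
  for dz in(.016,.02,.024):
    a=fproj(w,rim(s["tool_pos"]+Rt.apply([dx,0,dz]),Rt.apply([0,1,0]),.041));print(dx,dz,a.min(0).round(1),a.max(0).round(1))
E
python3 -m inch '[[0,0,-2,0,0,0],[0,0,-3,0,0,0],[0,0,-3.5,0,0,0],[0,0,-3.5,0,0,0],[0,0,-3.5,0,0,0]]' >/dev/null
python3 -m inch '[[0,-1,-2,7,0,0],[0,-2,0,7,0,0],[0,-2,0,7,0,0],[0,-2,0,6,0,0],[0,0,0,0,0,0]]'
python3 - <<'E'
from h import *
go([.430,-.3256,.20],tool(5.2,0))
E
```

```text
[316.5, 307.1] 0.81 299 331 214 398
-0.004 0.016 [297.2 226.8] [331.3 416.8]
-0.004 0.02 [297.7 224.2] [330.8 410.2]
-0.004 0.024 [298.2 221.7] [330.4 403.9]
0 0.016 [296.9 217.5] [331.5 410.1]
0 0.02 [297.4 215.2] [331.  403.5]
0 0.024 [297.9 212.9] [330.6 397.2]
0.004 0.016 [296.7 208.2] [331.8 403.1]
0.004 0.02 [297.2 206. ] [331.3 396.6]
0.004 0.024 [297.7 204. ] [330.8 390.3]
clock: 6.32
tool_pos: [0.4518, 0.0855, 0.24]
eef_rot: [2.278, 2.16, 0.004]
contact_force: [1.5, -0.4, -0.6]
gripper_width: 0.125
grasp_force: 53.1
t 6.32 at [0.4518 0.0855 0.24  ] turn [ 0.19  0.   -8.25] shift [-40.75  -5.89   4.  ] shift_now [-41.17  -0.     3.99] F [ 1.5 -0.4 -0.6] w 0.125 g 53.1
```

```bash
python3 -m inch '[[-3.5,0,0,0,0,0],[-3.5,0,0,0,0,0],[-3.5,0,0,0,0,0],[-3.5,0,0,0,0,0],[-3.5,0,0,0,0,0]]' >/dev/null
python3 -m inch '[[-3.5,0,0,0,0,0],[-3.5,0,0,0,0,0],[-3.5,0,0,0,0,0],[-3.5,0,0,0,0,0],[-3.5,0,0,0,0,0]]' >/dev/null
python3 -m inch '[[-3.5,0,0,0,0,-4.1],[-2.7,0,0,0,0,-4.1],[0,0,1.5,0,0,0],[0,0,1.5,0,0,0],[0,0,0,0,0,0]]'
python3 - <<'E'
from h import *
go([.430,-.3256,.20],tool(5.2,0))
w=ctrl.snapshot("wrist");p=ctrl.snapshot("scene");q=ctrl.snapshot("side")
s=ctrl.get_state();Rt=R.from_rotvec(s["eef_rot"])
for P in(w,p,q):print(np.round(P["cam_to_world"],3)[:3,3],[[(np.round(d["position"],1),round(d["conf"],2)) for d in ctrl.landmark_of(P,t)] for t in("free_slot","rack","stock_1")])
fs=[.430,-.3256,.01];z=R.from_euler('z',5.2,degrees=True)
C=np.array([[x,y,.04] for x in(-.0075,.0075) for y in(-.039,.039)])
P=np.array(fs)+z.apply(C)
im=w["color"][:,:,::-1].copy()
for u in fproj(w,P):cv2.circle(im,tuple(u.round().astype(int)),3,(255,0,0),1)
cv2.imwrite('pics/w3.png',im)
E
```

```text
clock: 7.57
tool_pos: [0.4315, -0.3259, 0.2074]
eef_rot: [2.116, 2.314, 0.01]
contact_force: [-0.5, 1.0, -0.6]
gripper_width: 0.121
grasp_force: 53.1
t 7.57 at [ 0.4315 -0.3259  0.2074] turn [ 0.49  0.01 -0.09] shift [ 0.04 -0.14  0.74] shift_now [ 0.04 -0.15  0.74] F [-0.5  1.  -0.6] w 0.121 g 53.1
[ 0.424 -0.247  0.331] [[(array([310.1, 208.2]), 0.88)], [], [(array([411.6, 223.6]), 0.81), (array([497.3, 227. ]), 0.65)]]
[1.209 0.182 0.826] [[(array([196.6, 232.6]), 0.88)], [], [(array([179.8, 235.5]), 0.95), (array([168. , 258.2]), 0.95)]]
[ 0.104 -0.804  0.721] [[(array([353. , 417.8]), 0.66)], [(array([393.7, 400.1]), 0.73)], [(array([442.3, 350.3]), 0.81), (array([398. , 370.6]), 0.72)]]
```

View pics/w3.png

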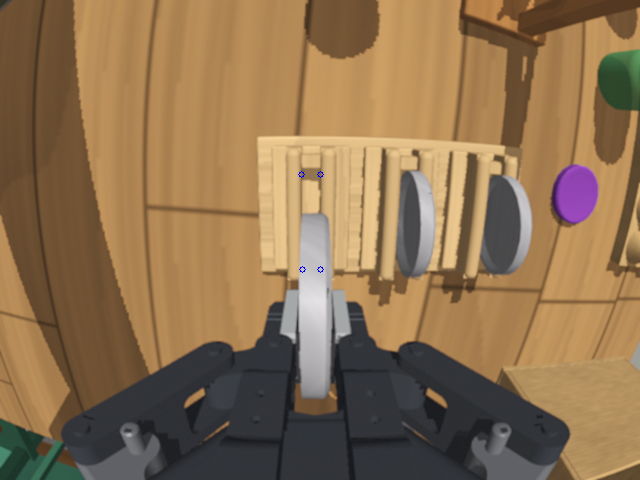

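The wrist view shows the lid held in the centre, above the empty slot. The slot walls are at columns 293 and 328, and the predicted slot corners (blue, columns 302 to 320) lie between them. Next is a numeric check and an enlarged crop of the slot edges.

Run:
```python
from h import *
w=ctrl.snapshot("wrist")
def at(uv,z):
    o,d=fray(w,uv);return (o+d*(z-o[2])/d[2]).round(4)
print("origin",at((310.1,208.2),.01))
for z in(.0,.01):print("board corners",at((258,137),z),at((262,271),z))
fs=[.430,-.3256,.01];z=R.from_euler('z',5.2,degrees=True)
B=np.array(fs)+z.apply([[-.047,.0625,0],[-.047,-.0625,0]]);print("pred",fproj(w,B).round(1),B.round(4))
im=cv2.resize(w["color"][130:290,250:440,::-1],None,fx=4,fy=3.7,interpolation=2)[:590]
cv2.imwrite('pics/w3c.png',im)
```

```text
origin [ 0.431 -0.324  0.01 ]
board corners [ 0.379  -0.2647  0.    ] [ 0.3896 -0.393   0.    ]
board corners [ 0.3804 -0.2642  0.01  ] [ 0.3906 -0.3887  0.01  ]
pred [[254.5 140.7]
 [260.  274.1]] [[ 0.3775 -0.2676  0.01  ]
 [ 0.3889 -0.3921  0.01  ]]
```

View pics/w3c.png

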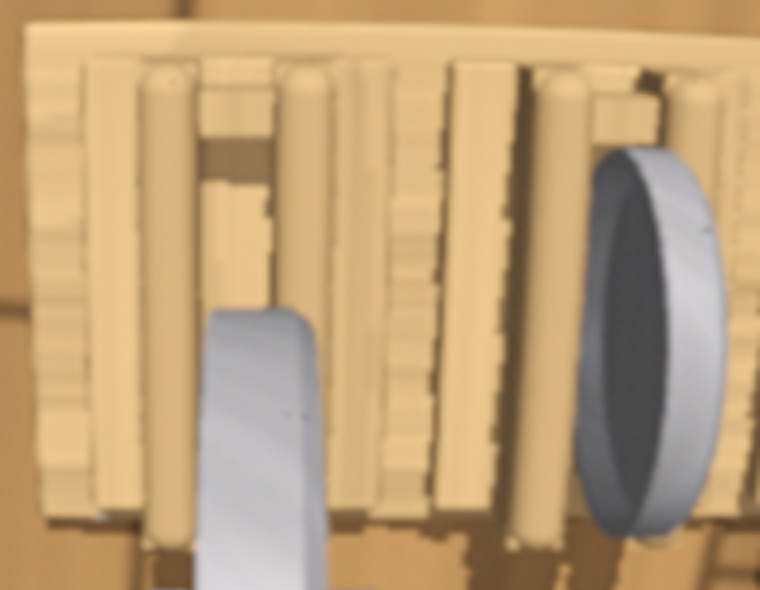

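Run:
```python
from h import *
w=ctrl.snapshot("wrist")
f=lambda X,Y:(250+X/4,130+Y/3.7)
def at(uv,z):
    o,d=fray(w,uv);return (o+d*(z-o[2])/d[2]).round(4)
for n,u,z in[("inner L",(197,100),.047),("inner R",(277,100),.047),("L rod top",(168,75),.05),("R rod top",(304,75),.05),("L rod bottom",(169,530),.05),("floor L",(200,200),.022),("floor R",(272,200),.022),("end inner top",(237,138),.05)]:
    print(n,at(f(*u),z))
z=R.from_euler('z',5.2,degrees=True);print((np.array([.43,-.3256,.01])+z.apply([[-.0075,.035,.04],[.0075,.035,.04],[0,.039,.04],[0,0.05,.04]])).round(4))
s=ctrl.get_state();Rt=R.from_rotvec(s["eef_rot"]);print(s["tool_pos"],Rt.as_matrix().round(3).tolist())
```

```text
inner L [ 0.4183 -0.2754  0.047 ]
inner R [ 0.4336 -0.2741  0.047 ]
L rod top [ 0.4125 -0.2704  0.05  ]
R rod top [ 0.4382 -0.2681  0.05  ]
L rod bottom [ 0.4201 -0.3708  0.05  ]
floor L [ 0.4203 -0.3008  0.022 ]
floor R [ 0.4355 -0.2995  0.022 ]
end inner top [ 0.4267 -0.2824  0.05  ]
[[ 0.4194 -0.2914  0.05  ]
 [ 0.4343 -0.2901  0.05  ]
 [ 0.4265 -0.2868  0.05  ]
 [ 0.4255 -0.2758  0.05  ]]
[ 0.43271761 -0.32595181  0.21030922] [[-0.09, 0.996, 0.01], [0.996, 0.09, 0.0], [-0.001, 0.01, -1.0]]
```

```bash
python3 -m inch '[[0.3,-0.2,2,0.5,0,0.4],[0,0,2,0,0,0],[0,0,1,0,0,0],[0,0,0,0,0,0],[0,0,0,0,0,0]]'
python3 - <<'E'
from h import *
for i in range(6):
    s=ctrl.get_state();print(s["clock"],s["tool_pos"].round(4),s["joints"].round(4));
    w=ctrl.snapshot("wrist")
go([.430,-.323,.13],tool(4.8,0))
E
```

```text
clock: 8.68
tool_pos: [0.4303, -0.323, 0.16]
eef_rot: [2.127, 2.312, 0.0]
contact_force: [-0.3, -0.4, 0.3]
gripper_width: 0.122
grasp_force: 53.1
8.6833 [ 0.4303 -0.323   0.16  ] [-6.440e-01  2.524e-01 -3.414e-01  9.770e-01  2.000e-04  8.435e-01]
8.7333 [ 0.4309 -0.3234  0.1608] [-6.440e-01  2.517e-01 -3.404e-01  9.771e-01  2.000e-04  8.435e-01]
8.7833 [ 0.4312 -0.3236  0.1612] [-6.440e-01  2.513e-01 -3.399e-01  9.770e-01  2.000e-04  8.435e-01]
8.8333 [ 0.4313 -0.3237  0.1614] [-6.440e-01  2.511e-01 -3.398e-01  9.768e-01  2.000e-04  8.435e-01]
8.8833 [ 0.4313 -0.3237  0.1613] [-6.440e-01  2.510e-01 -3.399e-01  9.767e-01  2.000e-04  8.435e-01]
8.9333 [ 0.4312 -0.3236  0.1613] [-6.440e-01  2.510e-01 -3.401e-01  9.766e-01  2.000e-04  8.435e-01]
t 8.98 at [ 0.4311 -0.3235  0.1611] turn [ 0.13  0.1  -0.02] shift [ 0.06 -0.11  3.11] shift_now [ 0.07 -0.12  3.11] F [0.6 0.8 0.1] w 0.117 g 53.1
```

```bash
python3 -m inch '[[0,-0.1,2,0,0,0],[0,0,1.6,0,0,0],[0,0,0,0,0,0],[0,0,0,0,0,0],[0,0,0,0,0,0]]' >/dev/null
python3 - <<'E'
from h import *
for i in range(4):w=ctrl.snapshot("wrist")
q=ctrl.snapshot("side")
go([.430,-.323,.086],tool(4.8,0))
a=cv2.resize(w["color"][130:430,230:420,::-1],None,fx=2,fy=2,interpolation=2)
b=cv2.resize(q["color"][330:450,310:410,::-1],None,fx=4,fy=4,interpolation=2)
I=np.zeros((600,800,3),np.uint8);I[:,:380]=a;I[:480,390:790]=b
cv2.imwrite('pics/w4.png',I)
E
```

```text
t 9.65 at [ 0.4301 -0.3236  0.125 ] turn [ 0.12  0.09 -0.02] shift [ 0.06 -0.01  3.9 ] shift_now [ 0.07 -0.02  3.9 ] F [-0.7  0.2 -0.2] w 0.123 g 53.1
```

View pics/w4.png

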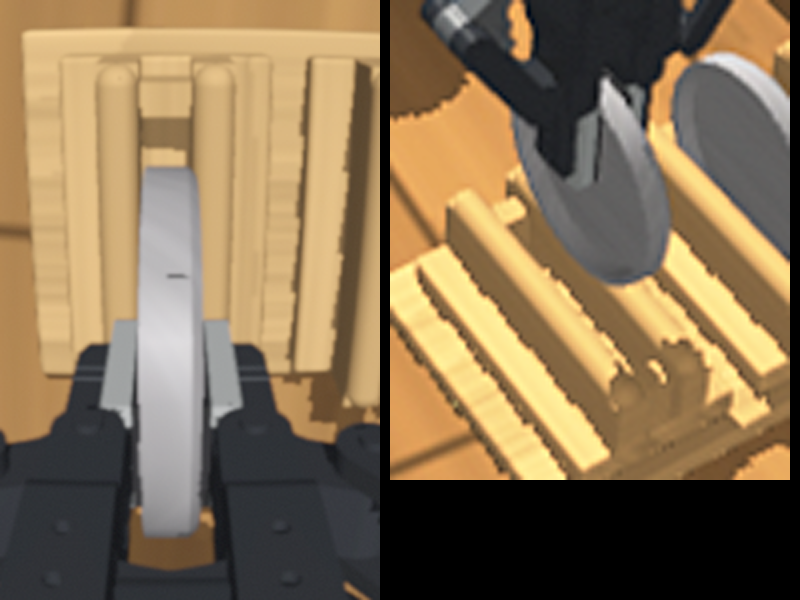

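The slot's centre line is about 2 px left of the lid's, or about 1 mm, so I'll shift by that much and lower with a force check.

```bash
python3 -m inch '[[0,-0.1,0.5,0,0,0],[0,0,0.5,0,0,0],[0,0,0.4,0,0,0],[0,0,0.3,0,0,0],[0,0,0,0,0,0]]'
python3 -m inch '[[0,0,0.3,0,0,0],[0,0,0.3,0,0,0],[0,0,0.3,0,0,0],[0,0,0,0,0,0],[0,0,0,0,0,0]]'
```

```text
clock: 10.07
tool_pos: [0.428, -0.3229, 0.1061]
eef_rot: [-2.127, -2.312, -0.0]
contact_force: [-0.3, 0.6, -0.1]
gripper_width: 0.121
grasp_force: 53.1
clock: 10.48
tool_pos: [0.4285, -0.3232, 0.098]
eef_rot: [2.126, 2.312, 0.0]
contact_force: [-0.1, -0.1, -0.4]
gripper_width: 0.121
grasp_force: 53.1
```

```bash
python3 -m inch '[[0,0,0.3,0,0,0],[0,0,0.3,0,0,0],[0,0,0.2,0,0,0],[0,0,0.1,0,0,0],[0,0,0,0,0,0]]'
python3 -m inch '[[0,0,0.1,0,0,0],[0,0,0.1,0,0,0],[0,0,0,0,0,0],[0,0,0,0,0,0],[0,0,0,0,0,0]]'
```

```text
clock: 10.9
tool_pos: [0.4285, -0.3232, 0.0888]
eef_rot: [2.127, 2.312, 0.0]
contact_force: [-0.0, 0.3, -0.9]
gripper_width: 0.122
grasp_force: 53.1
clock: 11.32
tool_pos: [0.4287, -0.3234, 0.0873]
eef_rot: [2.126, 2.311, 0.001]
contact_force: [0.5, -0.2, 0.0]
gripper_width: 0.121
grasp_force: 53.1
```

```bash
python3 -m inch '[[0,0,0.1,0,0,0],[0,0,0.1,0,0,0],[0,0,0,0,0,0],[0,0,0,0,0,0],[0,0,0,0,0,0]]'
python3 -m inch '[[0,0,0.1,0,0,0],[0,0,0.1,0,0,0],[0,0,0,0,0,0],[0,0,0,0,0,0],[0,0,0,0,0,0]]'
```

```text
clock: 11.73
tool_pos: [0.4288, -0.3234, 0.0853]
eef_rot: [2.126, 2.311, 0.001]
contact_force: [0.4, -0.0, 1.1]
gripper_width: 0.125
grasp_force: 53.3
clock: 12.15
tool_pos: [0.429, -0.3236, 0.0851]
eef_rot: [2.125, 2.31, 0.001]
contact_force: [-4.8, 3.1, 18.0]
gripper_width: 0.122
grasp_force: 55.9
```

The lid is on the slot floor: 18 N at z = 0.085, as predicted. Releasing.

```bash
python3 -m inch '[[0,0,-0.1,0,0,0],[0,0,0,0,0,0],[0,0,0,0,0,0],[0,0,0,0,0,0],[0,0,0,0,0,0]]'
python3 -m inch '[[0,0,0,0,0,0],[0,0,0,0,0,0],[0,0,0,0,0,0],[0,0,0,0,0,0],[0,0,0,0,0,0]]' 4 >/dev/null
python3 -m inch '[[0,0,-1,0,0,0],[0,0,-3,0,0,0],[0,0,-4,0,0,0],[0,0,-4,0,0,0],[0,0,0,0,0,0]]'
python3 - <<'E'
from h import *
p=ctrl.snapshot("scene");q=ctrl.snapshot("side");w=ctrl.snapshot("wrist")
a=cv2.resize(q["color"][300:460,300:500,::-1],None,fx=2.5,fy=2.5,interpolation=2)
b=cv2.resize(w["color"][100:320,230:380,::-1],None,fx=1.9,fy=1.9,interpolation=2)
I=np.zeros((420,800,3),np.uint8);I[:400,:500]=a;I[:418,505:790]=b;cv2.imwrite('pics/r.png',I)
u=R.from_euler('z',-3,degrees=True).apply([-np.sin(np.radians(27)),0,np.cos(np.radians(27))])
c=np.array([.6027,-.0395,.079]);print((c+.15*u).round(4),(c+.014*u).round(4))
go(c+.15*u,tool(-3,27))
E
```

```text
clock: 12.57
tool_pos: [0.4289, -0.3235, 0.0852]
eef_rot: [2.126, 2.311, 0.001]
contact_force: [-2.3, 1.8, 10.9]
gripper_width: 0.119
grasp_force: 54.8
clock: 13.4
tool_pos: [0.432, -0.3259, 0.2129]
eef_rot: [2.118, 2.302, 0.002]
contact_force: [1.4, -0.2, 0.9]
gripper_width: 0.47
grasp_force: 0.0
[ 0.5347 -0.0359  0.2127] [ 0.5964 -0.0392  0.0915]
t 13.55 at [ 0.4289 -0.3235  0.2052] turn [-26.82  -1.74   7.65] shift [29.27  8.41  3.45] shift_now [27.78 12.94 -0.76] F [-0.3 -0.  -0.9] w 0.469 g 0.0
```

View pics/r.png

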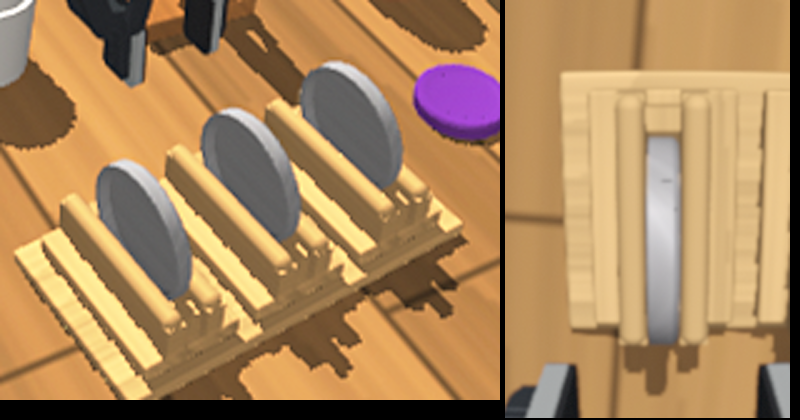

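The rack shows three lids standing in line, with the large one centred and upright in its slot. Now the small lid.

```bash
python3 -m inch '[[3.5,0,0,0,0,3.8],[3.5,0,0,0,0,3.8],[3.5,0,0,0,0,0],[3.5,0,0,0,0,0],[3.5,0,0,0,0,0]]' >/dev/null
python3 -m inch '[[3.5,0,0,0,0,0],[3.5,0,0,0,0,0],[3.5,0,0,0,0,0],[1,0,0,-6,0,0],[0,0,0,-7,0,0]]' >/dev/null
python3 -m inch '[[0,0,0,-7,0,0],[0,0,0,-7,0,0],[0,0,0,0,0,0],[0,0,0,0,0,0],[0,0,0,0,0,0]]'
python3 - <<'E'
from h import *
go([.5347,-.0385,.2127],tool(-3,27))
E
```

```text
clock: 14.8
tool_pos: [0.4365, -0.0338, 0.2047]
eef_rot: [2.002, 1.905, 0.457]
contact_force: [-0.7, -0.2, 0.6]
gripper_width: 0.472
grasp_force: 0.0
t 14.8 at [ 0.4365 -0.0338  0.2047] turn [ 0.01 -0.05  0.16] shift [0.04 9.12 3.75] shift_now [0.02 9.12 3.75] F [-0.7 -0.2  0.6] w 0.472 g 0.0
```

```bash
python3 -m inch '[[0,3,0,0,0,0],[0,3,0,0,0,0],[0,3.1,1,0,0,0],[0,0,2.7,0,0,0],[0,0,0,0,0,0]]' 5 >/dev/null
python3 - <<'E'
from h import *
for i in range(3):w=ctrl.snapshot("wrist")
for d in ctrl.outline_of(w,"small_lid"):
    ys,xs=np.nonzero(d["mask"]);print(d["position"],round(d["conf"],2),xs.min(),xs.max(),ys.min(),ys.max())
n=R.from_euler('z',-3,degrees=True).apply([np.cos(np.radians(27)),0,np.sin(np.radians(27))])
a=fproj(w,rim(np.array([.6025,-.0395,.079]),n,.032));print(a.min(0).round(1),a.max(0).round(1))
go([.5964,-.0392,.0915],tool(-3,27))
E
```

```text
[360.5, 381.6] 0.85 349 374 363 391
[316.3, 221.8] 0.65 306 321 179 262
[125.2, 33.3] 0.6 87 162 0 66
[306.5 181.5] [322.8 266. ]
t 15.42 at [ 0.5345 -0.0386  0.2128] turn [-0.   -0.05  0.16] shift [ 0.27  0.   13.61] shift_now [ 0.25  0.   13.61] F [-0.4  1.5  0.4] w 0.583 g 0.0
```

```bash
python3 -m inch '[[0.35,0,2.6,0,0,0],[0,0,3,0,0,0],[0,0,3,0,0,0],[0,0,2.5,0,0,0],[0,0,2.4,0,0,0]]' >/dev/null
python3 -m inch '[[0,0,0,0,0,0],[0,0,0,0,0,0],[0,0,0,0,0,0],[0,0,0,0,0,0],[0,0,0,0,0,0]]'
python3 -m inch '[[0,0,0,0,0,0],[0,0,0,0,0,0],[0,0,0,0,0,0],[0,0,0,0,0,0],[0,0,0,0,0,0]]' 0 50 >/dev/null
python3 -m inch '[[0,0,0,0,0,0],[0,0,0,0,0,0],[0,0,0,0,0,0],[0,0,0,0,0,0],[0,0,0,0,0,0]]'
```

```text
clock: 16.25
tool_pos: [0.596, -0.0382, 0.0944]
eef_rot: [1.999, 1.903, 0.46]
contact_force: [1.1, -0.6, 0.4]
gripper_width: 0.583
grasp_force: 0.0
clock: 17.08
tool_pos: [0.5954, -0.0381, 0.0927]
eef_rot: [2.001, 1.905, 0.458]
contact_force: [-2.2, -0.6, 5.5]
gripper_width: 0.117
grasp_force: 54.0
```

```bash
python3 -m inch '[[0,0,-2,0,0,0],[0,0,-3,0,0,0],[0,0,-3.5,0,0,0],[0,0,-3.5,0,0,0],[0,0,-3.5,0,0,0]]' >/dev/null
python3 -m inch '[[0,-3,-1,0,0,0],[0,-3,0,7,0,0],[0,-2,0,7,0,0],[0,0,0,7,0,0],[0,0,0,6,0,0]]' >/dev/null
python3 -m inch '[[3.5,0,0,0,0,0],[3.5,0,0,0,0,0],[3.5,0,0,0,0,0],[3.5,0,0,0,0,0],[3.5,0,0,0,0,0]]'
python3 - <<'E'
from h import *
go([.516,.31,.21],tool(-3,0))
E
```

```text
clock: 18.33
tool_pos: [0.4565, 0.1456, 0.2046]
eef_rot: [2.275, 2.165, -0.0]
contact_force: [1.1, 0.0, 0.2]
gripper_width: 0.12
grasp_force: 52.9
t 18.33 at [0.4565 0.1456 0.2046] turn [0.04 0.04 0.15] shift [16.73  5.08 -0.54] shift_now [16.71  5.12 -0.55] F [1.1 0.  0.2] w 0.12 g 52.9
```

```bash
python3 -m inch '[[3.4,0,0,0,0,0],[3.4,0,0,0,0,0],[3.3,1.7,0,0,0,0],[3.3,1.7,0,0,0,0],[3.3,1.7,0,0,0,0]]'
python3 - <<'E'
from h import *
for i in range(3):w=ctrl.snapshot("wrist")
cv2.imwrite('pics/c.png',w["color"][:,:,::-1])
go([.516,.31,.105],tool(-3,0))
print([(d["position"],d["conf"],[fray(w,d["position"])[0]+fray(w,d["position"])[1]*(-fray(w,d["position"])[0][2]/fray(w,d["position"])[1][2])]) for d in ctrl.landmark_of(w,"crate")])
E
```

```text
clock: 18.75
tool_pos: [0.5161, 0.3102, 0.2046]
eef_rot: [2.274, 2.166, 0.0]
contact_force: [0.5, -0.6, -0.4]
gripper_width: 0.122
grasp_force: 52.9
t 18.9 at [0.5164 0.3104 0.2036] turn [0.02 0.05 0.32] shift [-0.04 -0.04  9.86] shift_now [-0.03 -0.04  9.86] F [-1.  -1.  -0.2] w 0.117 g 52.9
[([306.6, 208.8], 0.77, [array([0.51131307, 0.31452403, 0.        ])])]
```

View pics/c.png

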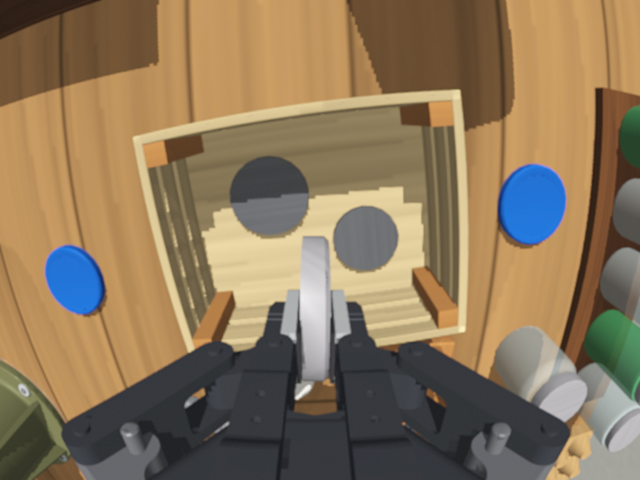

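The small lid hangs over the middle of the crate, whose rim spans columns 135–465, with the two old lids at (270,195) and (365,238). Lowering and dropping it.

```bash
python3 -m inch '[[0,0,3,0,0,0],[0,0,3,0,0,0],[0,0,2.5,0,0,0],[0,0,1,0,0,0],[0,0,0,0,0,0]]'
python3 -m inch '[[0,0,0,0,0,0],[0,0,0,0,0,0],[0,0,0,0,0,0],[0,0,0,0,0,0],[0,0,0,0,0,0]]' 4
python3 -m inch '[[0,0,-2,0,0,0],[0,0,-3,0,0,0],[0,0,-3.5,0,0,0],[0,0,-3.5,0,0,0],[0,0,0,0,0,0]]'
python3 - <<'E'
from h import *
for i in range(20):p=ctrl.snapshot("scene")
q=ctrl.snapshot("side");w=ctrl.snapshot("wrist")
I=np.zeros((480,800,3),np.uint8);I[:,:460]=w["color"][:,90:550,::-1];I[:240,465:785]=cv2.resize(p["color"][:,:,::-1],(320,240),interpolation=3);I[240:,465:785]=cv2.resize(q["color"][:,:,::-1],(320,240),interpolation=3)
cv2.imwrite('pics/f.png',I)
E
```

```text
clock: 19.37
tool_pos: [0.5136, 0.306, 0.1074]
eef_rot: [2.277, 2.165, -0.008]
contact_force: [0.8, 0.5, 0.6]
gripper_width: 0.124
grasp_force: 52.9
clock: 19.78
tool_pos: [0.5166, 0.3086, 0.1112]
eef_rot: [2.274, 2.165, 0.004]
contact_force: [0.9, -0.1, 0.4]
gripper_width: 0.471
grasp_force: 0.0
clock: 20.2
tool_pos: [0.5191, 0.3103, 0.2381]
eef_rot: [2.273, 2.164, 0.018]
contact_force: [1.6, 0.5, -0.4]
gripper_width: 0.463
grasp_force: 0.0
```

View pics/f.png

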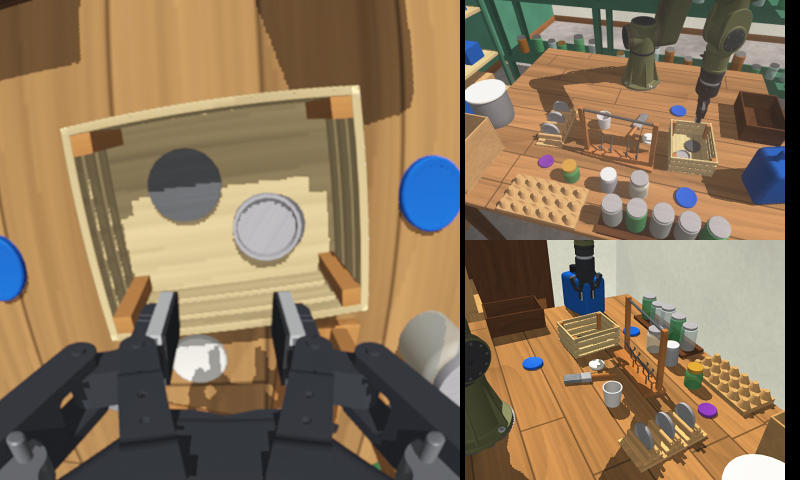

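The small lid lies flat in the crate on top of an old lid, at about (268,228) in the view. The three lids stand in the rack and the bystanders look untouched, so I'm handing in.

```bash
python3 -c "
from rig import ctrl
print(ctrl.sign_off())"
```

```text
the job is handed in; nothing more can be done
None
```

The large lid stands on the floor of the empty slot and the small lid lies in the scrap crate, with the other items untouched as far as the final pictures show; I handed the job in at about 21 s and got no verdict back.

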